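Seasoning shakers from the prep rack to the line rack

ROBOT

A 6-joint arm with a two-finger parallel gripper is mounted at the origin on the work surface. World frame = base frame: x ahead of the robot, y to its left, z up, the work surface at z = 0. Lengths are in m, angles in rad, forces in N, time in s.
With the tool pointing down it reaches from about 0.325 to 0.775 m from the base axis. Payload 5.5 kg.
Tool frame: the origin (TCP) lies midway between the tips of the shut fingers; the grasp point (between the pads) lies 19 mm behind it; z points along the fingers, y is the line along which they close (so a half turn about z gives the same grasp; the last joint's range is limited). The gripper opens to 88 mm and grips with 3 to 60 N. Pads are 20 mm wide; open, the fingers measure 115 mm over their backs; the gripper's body (75 mm by 178 mm) begins 61 mm behind the grasp point.
Start: joints at [1.08, 0.091, 1.231, -0, 1.82, -0.057], TCP at [0.252, 0.544, 0.223] pointing down, gripper open.
Joint ranges: [-2.87, 2.87], [-0.86, 2.18], [0.17, 2.46], [-1.51, 4.65], [0.06, 2.69], [-2.65, 2.65]. Speed limits (rad/s): [2.57, 2.57, 3.01, 3.14, 3.14, 3.14].

INTERFACE

Orientations are given as a unit quaternion [x, y, z, w].
In Python, from cell import state, capture, camera_model, sign_off gives the robot as it stands.
- The arm moves only by the tool apply_moves, never from a script. Its argument "series" is a list of rows, each a list of 7 numbers: the shift along the tool's x, y, z in cm, then the turn, a rotation vector about the tool's x, y, z in rad, then the opening, from -1 (shut) to 1 (fully open). In form: [[dx, dy, dz, rx, ry, rz, jaw], ...]. A call has exactly 8 rows; each row shifts and turns the commanded pose from where the row before left it, along the tool's axes as they then stand; what a row does not reach is not made up. A row lasts 1/10 s, in which the tool goes at most 50 mm and 8.59 degrees, less where a joint would pass 70% of its speed; a pose out of reach is approached as far as the arm can. A call with a gripper value outside its range is refused whole. The fingers move at their own pace and stop on an object; "grip_force" is the grip in N (left out, the last holds). Time passes only in rows, so rows that do not move let the fingers close, or fill a call up. It gives the time, the measured TCP pose, the force, the opening and the grip force at its end, in the units of the state.
- state(): the state, without advancing time (a new reading comes with each control period).
- capture(name): name is "scene" or "top" or "wrist"; returns the picture (480x640x3 uint8, red, green, blue); there is no depth.
- camera_model(name): a dict with "fx", "fy", "cx", "cy" (pixels), "R" (3x3) and "t" (3): a world point X has camera coordinates R X + t. Camera axes: x right, y down, z forward; pixel columns grow to the right and rows downward; lengths in m; the calibration is good to about 2 mm. A picture is of the moment at which its call begins: read the wrist's pose just before it. camera_model takes no time and is no camera call; for the wrist camera it gives the pose at the moment of the call.
- sign_off(): hands the job in; it is judged then, once.
The state is a dict: "time": time; "joints": joint angles; "qvel": joint speeds; "joint_efforts": joint torques, N m; "position": TCP position; "ee_rot": TCP orientation; "contact_force": force on the tool from outside, world axes, zero at the start; "wrist_torque": the same for the moment, N m; "grip_width": finger opening in m; "gripper_force": force on a finger pad.
Only numpy, scipy, OpenCV 4.12 (cv2) and the standard library are available. Lean on these libraries where they do the work, as an engineer would, in place of code of your own. Each camera call takes 0.05 s, during which the arm holds its last target. There are 200 camera calls.

TASK

Move the four seasoning shakers from the black prep rack to the empty wooden rack, one to a compartment, in the same order counted from each rack's white-knob end: the shaker nearest the black rack's knob goes nearest the wooden rack's knob, and so on down the row. Keep them upright, set them down rather than drop them so that they stand on the compartment floors, and leave the bowl, the pepper mill and the oil bottle where they are.

Things in the scene. Friction and masses are not known exactly. Their poses are not given: they have to be found in the camera images.
- shaker_red: Loose seasoning shaker: upright steel cylinder 46 mm in diameter, 92 mm tall in all, its top 18 mm being a red plastic lid of the same diameter. Origin: centre of its underside; z up. About 0.25 kg. At the start it stands in the black rack in the compartment beside the red tag.
- shaker_yellow: Loose seasoning shaker: upright steel cylinder 46 mm in diameter, 92 mm tall in all, its top 18 mm being a yellow plastic lid of the same diameter. Origin: centre of its underside; z up. About 0.25 kg. At the start it stands in the black rack in the compartment beside the yellow tag.
- shaker_green: Loose seasoning shaker: upright steel cylinder 46 mm in diameter, 92 mm tall in all, its top 18 mm being a green plastic lid of the same diameter. Origin: centre of its underside; z up. About 0.25 kg. At the start it stands in the black rack in the compartment beside the green tag.
- shaker_blue: Loose seasoning shaker: upright steel cylinder 46 mm in diameter, 92 mm tall in all, its top 18 mm being a blue plastic lid of the same diameter. Origin: centre of its underside; z up. About 0.25 kg. At the start it stands in the black rack in the compartment beside the blue tag.
- tag_red: Fixed red tag, 24 x 44 x 4 mm, flat on the +x rim of the black rack beside the compartment where the red shaker starts; it stays there. Origin: centre of its underside, 49 mm in +x of that compartment's centre, 20 mm above the table. Its axes are parallel to the black rack's; y runs along the row (compartments 68 mm apart).
- tag_yellow: Fixed yellow tag, 24 x 44 x 4 mm, flat on the +x rim of the black rack beside the compartment where the yellow shaker starts; it stays there. Origin: centre of its underside, 49 mm in +x of that compartment's centre, 20 mm above the table. Its axes are parallel to the black rack's; y runs along the row (compartments 68 mm apart).
- tag_green: Fixed green tag, 24 x 44 x 4 mm, flat on the +x rim of the black rack beside the compartment where the green shaker starts; it stays there. Origin: centre of its underside, 49 mm in +x of that compartment's centre, 20 mm above the table. Its axes are parallel to the black rack's; y runs along the row (compartments 68 mm apart).
- tag_blue: Fixed blue tag, 24 x 44 x 4 mm, flat on the +x rim of the black rack beside the compartment where the blue shaker starts; it stays there. Origin: centre of its underside, 49 mm in +x of that compartment's centre, 20 mm above the table. Its axes are parallel to the black rack's; y runs along the row (compartments 68 mm apart).
- line_rack: Empty wooden rack, fixed, 74 x 277 x 24 mm, walls 5 mm: four compartments (64 x 63 mm) along its y axis, centres at x = 0, y = +102, +34, -34, -102 mm, floor 5 mm up. Origin: centre of its underside, on the table. Its white knob is always at its +y end (y = +148.5 mm), the robot's left. The black rack is alike. Both lie across the robot's front, turned up to 0.15 rad; either may be the nearer.
- prep_knob: White ball knob (28 mm ball, top 52 mm above the table) fixed at one end of the black rack, left or right, changing from start to start, in line with the row and 46.5 mm beyond the centre of the end compartment; the other end has a plain low stub. Origin: on the table under the ball. It marks the head of the black rack, as a like knob marks the head of the wooden one.

How it is judged:
At the end, for the whole second after the job is handed in: Each shaker stands on the floor of its own wooden-rack compartment (within 15 mm of its centre along and across, underside at most 12 mm up, tilt under 0.12 rad, speed under 0.02 m/s); counted from the white knobs, the order equals that of the tags on the black rack (((horizontal distance between tag_red and prep_knob between 0.03 and 0.097 m and y of shaker_red in the frame of line_rack between 0.087 and 0.117 m) or (horizontal distance between tag_red and prep_knob between 0.097 and 0.157 m and y of shaker_red in the frame of line_rack between 0.019 and 0.049 m) or (horizontal distance between tag_red and prep_knob between 0.157 and 0.222 m and y of shaker_red in the frame of line_rack between -0.049 and -0.019 m) or (horizontal distance between tag_red and prep_knob between 0.222 and 0.29 m and y of shaker_red in the frame of line_rack between -0.117 and -0.087 m)) and x of shaker_red in the frame of line_rack between -0.015 and 0.015 m and z of shaker_red in the frame of line_rack between 0 and 0.012 m and angle between each of shaker_red, shaker_yellow, shaker_green, shaker_blue's own z axis and vertical below 0.12 rad and linear speed of each of shaker_red, shaker_yellow, shaker_green, shaker_blue below 0.02 m/s and ((horizontal distance between tag_yellow and prep_knob between 0.03 and 0.097 m and y of shaker_yellow in the frame of line_rack between 0.087 and 0.117 m) or (horizontal distance between tag_yellow and prep_knob between 0.097 and 0.157 m and y of shaker_yellow in the frame of line_rack between 0.019 and 0.049 m) or (horizontal distance between tag_yellow and prep_knob between 0.157 and 0.222 m and y of shaker_yellow in the frame of line_rack between -0.049 and -0.019 m) or (horizontal distance between tag_yellow and prep_knob between 0.222 and 0.29 m and y of shaker_yellow in the frame of line_rack between -0.117 and -0.087 m)) and x of shaker_yellow in the frame of line_rack between -0.015 and 0.015 m and z of shaker_yellow in the frame of line_rack between 0 and 0.012 m and ((horizontal distance between tag_green and prep_knob between 0.03 and 0.097 m and y of shaker_green in the frame of line_rack between 0.087 and 0.117 m) or (horizontal distance between tag_green and prep_knob between 0.097 and 0.157 m and y of shaker_green in the frame of line_rack between 0.019 and 0.049 m) or (horizontal distance between tag_green and prep_knob between 0.157 and 0.222 m and y of shaker_green in the frame of line_rack between -0.049 and -0.019 m) or (horizontal distance between tag_green and prep_knob between 0.222 and 0.29 m and y of shaker_green in the frame of line_rack between -0.117 and -0.087 m)) and x of shaker_green in the frame of line_rack between -0.015 and 0.015 m and z of shaker_green in the frame of line_rack between 0 and 0.012 m and ((horizontal distance between tag_blue and prep_knob between 0.03 and 0.097 m and y of shaker_blue in the frame of line_rack between 0.087 and 0.117 m) or (horizontal distance between tag_blue and prep_knob between 0.097 and 0.157 m and y of shaker_blue in the frame of line_rack between 0.019 and 0.049 m) or (horizontal distance between tag_blue and prep_knob between 0.157 and 0.222 m and y of shaker_blue in the frame of line_rack between -0.049 and -0.019 m) or (horizontal distance between tag_blue and prep_knob between 0.222 and 0.29 m and y of shaker_blue in the frame of line_rack between -0.117 and -0.087 m)) and x of shaker_blue in the frame of line_rack between -0.015 and 0.015 m and z of shaker_blue in the frame of line_rack between 0 and 0.012 m); the robot touches nothing.
It fails at once if the bowl is moved more than 30 mm (distance of bowl from where it was at the start of the episode above 0.03 m).
It fails at once if the pepper mill is moved more than 30 mm (distance of mill from where it was at the start of the episode above 0.03 m).
It fails at once if the oil bottle is moved more than 30 mm (distance of oil from where it was at the start of the episode above 0.03 m).
It fails at once if a shaker is tipped by more than about 35 degrees (angle between any of shaker_red, shaker_yellow, shaker_green, shaker_blue's own z axis and vertical above 0.6 rad).
It fails at once if a shaker is dropped (moves faster than 0.7 m/s, a fall of 25 mm, with no finger on it) ((contact force between the fingers and shaker_red below 0.1 N and linear speed of shaker_red above 0.7 m/s) or (contact force between the fingers and shaker_yellow below 0.1 N and linear speed of shaker_yellow above 0.7 m/s) or (contact force between the fingers and shaker_green below 0.1 N and linear speed of shaker_green above 0.7 m/s) or (contact force between the fingers and shaker_blue below 0.1 N and linear speed of shaker_blue above 0.7 m/s)).
It also fails if it takes over 112 s, if anything falls off the work surface, if the arm or the gripper's body presses on something with over 40 N, if the wrist force passes 120 N, or if a joint passes its speed limit or range.

## Working session

There is one attempt and no reset: what is moved stays moved. The work goes in short steps, Python scripts to look and compute and a tool call to move; the robot and the scene stay as the last step left them, time stands still between calls to the robot, and variables do not carry over. Pictures are saved under pics/ and viewed, at most 14 in all, crops included, and the job is handed in when it is done.

Besides the shell and the picture viewer there is one more tool, called as name(argument=value, ...) on one line, values as JSON. apply_moves: Moves the arm, as the interface text tells. Its arguments: {"type":"object","properties":{"series":{"type":"array"},"grip_force":{"type":"number"}},"required":["series"]}

```bash
ls; mkdir -p pics
python3 - <<'E'
from cell import *
import cv2
for n in("top","scene"):
    cv2.imwrite(f"pics/{n}0.png",capture(n)[:,:,::-1]); m=camera_model(n); print(n,m)
s=state();print(s)
E
```

```text
pics
top {'fx': 476.28363652459427, 'fy': 476.28363652459427, 'cx': 320.1436383860761, 'cy': 238.38592272716878, 'R': array([[ 0.0228676 , -0.99924298,  0.03147282],
       [-0.99674967, -0.0252204 , -0.07651164],
       [ 0.07724747, -0.02962088, -0.99657184]]), 't': array([-0.06205796,  0.57377285,  0.75366013])}
scene {'fx': 515.0063103998236, 'fy': 515.0063103998236, 'cx': 323.8613255679033, 'cy': 236.8638584067746, 'R': array([[ 0.37506276,  0.92684117,  0.01712797],
       [ 0.65645822, -0.25251112, -0.71084509],
       [-0.65451549,  0.27785532, -0.70314003]]), 't': array([-0.20557176, -0.35188706,  1.0793705 ])}
{'time': 0.1, 'joints': array([ 1.08031238e+00,  9.17863953e-02,  1.23175802e+00, -3.81488780e-06,
        1.81979124e+00, -5.67007463e-02]), 'qvel': array([ 0.00224069, -0.00064214, -0.00318465,  0.00065002, -0.00118213,
        0.00026395]), 'joint_efforts': array([ 3.02694578e-03, -4.47859454e+01, -4.07568741e+01,  7.01530091e-02,
        2.83605972e-02, -1.42991203e-04]), 'position': array([0.25206343, 0.54419611, 0.22162246]), 'ee_rot': array([ 2.15195469e-01,  9.76570607e-01, -8.39589209e-04, -2.33693045e-04]), 'contact_force': array([ 0.70971155,  0.51856719, -0.6977441 ]), 'wrist_torque': array([ 0.01836414, -0.00757409,  0.00290756]), 'gripper_force': 0.0, 'grip_width': 0.08770362533732712}
```

View pics/top0.png

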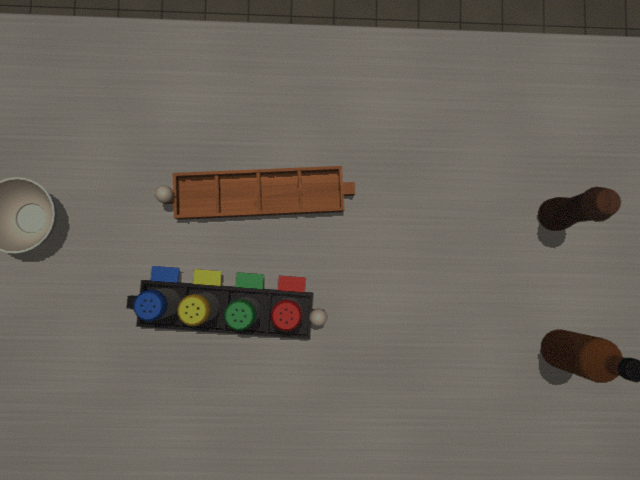

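View pics/scene0.png

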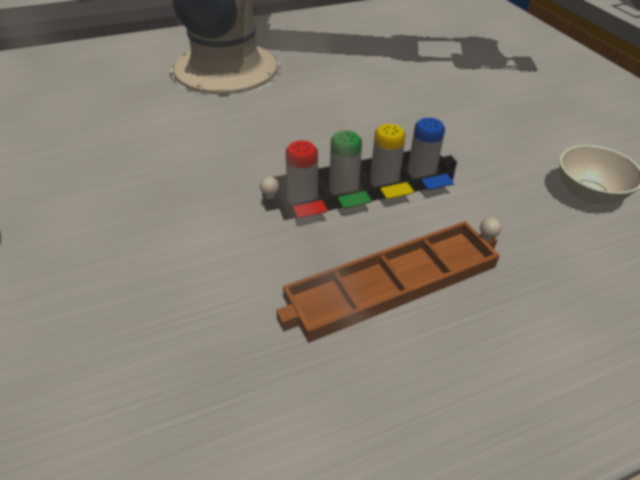

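```bash
cat > h.py <<'E'
from cell import *
import cv2, numpy as np
def ray(m,px,z):
    d=m["R"].T@np.array([(px[0]-m["cx"])/m["fx"],(px[1]-m["cy"])/m["fy"],1.]); c=-m["R"].T@m["t"]
    return c+d*(z-c[2])/d[2]
H={"red":((0,8),(172,180)),"yellow":((22,33),),"green":((45,80),),"blue":((100,125),)}
def blobs(im,col,minA=60,S=110,V=50):
    hsv=cv2.cvtColor(im,cv2.COLOR_RGB2HSV)
    m=sum(cv2.inRange(hsv,(a,S,V),(b,255,255)) for a,b in H[col])
    m=cv2.morphologyEx(m,cv2.MORPH_CLOSE,np.ones((3,3),np.uint8))
    cs=[c for c in cv2.findContours(m,cv2.RETR_EXTERNAL,cv2.CHAIN_APPROX_NONE)[0] if cv2.contourArea(c)>minA]
    return sorted(cs,key=cv2.contourArea)[::-1]
E
python3 - <<'E'
from h import *
im=cv2.imread("pics/top0.png")[:,:,::-1].copy(); m=camera_model("top")
T=[]
for c in H:
    for b in blobs(im,c)[:3]:
        (x,y),r=cv2.minEnclosingCircle(b); mr=cv2.minAreaRect(b)
        a=cv2.contourArea(b)
        print(c,a,(round(x),round(y)),round(r,1),"lid",ray(m,(x,y),.095)[:2].round(4),"tag",ray(m,mr[0],.024)[:2].round(4))
hsv=cv2.cvtColor(im,cv2.COLOR_RGB2HSV)
k=cv2.inRange(hsv,(0,110,60),(20,255,255)); k[:,345:]=0;k[:150]=0;k[230:]=0
k=cv2.morphologyEx(k,cv2.MORPH_OPEN,np.ones((3,3),np.uint8))
b=max(cv2.findContours(k,0,1)[0],key=cv2.contourArea); r=cv2.boxPoints(cv2.minAreaRect(b))
P=np.array([ray(m,p,.024)[:2] for p in r]);print(r,P,"centre",P.mean(0), [np.linalg.norm(P[i]-P[i-1]).round(4) for i in range(4)])
for p,z in(((164,194),.038),((318,318),.038),((348,188),.02)):print(ray(m,p,z)[:2])
E
```

```text
red 737.5 (286, 315) 16.0 lid [0.4564 0.0009] tag [0.4511 0.0038]
red 371.5 (291, 284) 14.8 lid [ 0.5015 -0.0056] tag [ 0.5004 -0.0034]
red 78.0 (608, 201) 12.0 lid [ 0.6376 -0.4817] tag [ 0.6499 -0.5281]
yellow 723.0 (193, 309) 16.5 lid [0.4615 0.1353] tag [0.4552 0.1522]
yellow 379.0 (207, 278) 15.0 lid [0.5081 0.1177] tag [0.5079 0.132 ]
green 665.5 (239, 314) 15.6 lid [0.4564 0.0693] tag [0.4505 0.0785]
green 343.5 (250, 280) 14.6 lid [0.5052 0.0558] tag [0.5042 0.0643]
blue 739.5 (149, 304) 16.4 lid [0.4673 0.1989] tag [0.4617 0.2221]
blue 365.0 (164, 274) 14.8 lid [0.5118 0.1793] tag [0.5115 0.1999]
[[171.44655 172.75227]
 [343.2881  165.38765]
 [345.22595 210.6046 ]
 [173.3844  217.96922]] [[ 0.67613133  0.19662324]
 [ 0.69678471 -0.08362903]
 [ 0.62170215 -0.08824945]
 [ 0.60213433  0.19006675]] centre [0.64918813 0.05370288] [np.float64(0.0743), np.float64(0.281), np.float64(0.0752), np.float64(0.279)]
[0.63857066 0.2027596 ]
[ 0.44784716 -0.04727299]
[ 0.66002423 -0.09246101]
```

apply_moves(series=[[0,0,0,0,0,0.142,1],[0,0,0,0,0,0.142,1],[0,0,0,0,0,0.142,1],[0,0,0,0,0,0.142,1],[0,0,0,0,0,0.142,1],[0,0,0,0,0,0.142,1],[0,0,0,0,0,0.142,1],[0,0,0,0,0,0.142,1]], grip_force=20)

```text
time: 0.9
position: [0.2521, 0.5443, 0.222]
ee_rot: [0.709, 0.705, -0.001, 0.0]
contact_force: [0.1, -0.3, 0.2]
grip_width: 0.0873
gripper_force: 0.0
```

apply_moves(series=[[-3.4,1.3,0,0,0,0,1],[-3.4,1.3,0,0,0,0,1],[-3.4,1.3,0,0,0,0,1],[-3.4,1.3,0,0,0,0,1],[-3.4,1.3,0,0,0,0,1],[-3.4,1.3,0,0,0,0,1],[-3.4,1.3,0,0,0,0,1],[-3.4,1.3,0,0,0,0,1]])

```text
time: 1.7
position: [0.3566, 0.2711, 0.2222]
ee_rot: [0.707, 0.708, -0.0, -0.0]
contact_force: [1.0, -0.5, 0.0]
grip_width: 0.0879
gripper_force: 0.0
```

apply_moves(series=[[-3.8,1.3,0,0,0,0,1],[-3.8,1.3,0,0,0,0,1],[-3.8,1.3,0,0,0,0,1],[-3.8,1.3,0,0,0,0,1],[-3.8,1.3,0,0,0,0,1],[-3.8,1.3,0,0,0,0,1],[-3.4,1.3,0,0,0,0,1],[0,0,0,0,0,0,1]])

```text
time: 2.5
position: [0.4482, 0.0072, 0.2217]
ee_rot: [0.709, 0.706, -0.001, -0.0]
contact_force: [0.1, 1.3, 0.1]
grip_width: 0.0878
gripper_force: 0.0
```

Run:
```python
from h import *
s=state(); m=camera_model("wrist"); im=capture("wrist"); cv2.imwrite("pics/w1.png",im[:,:,::-1])
print(s["position"],-m["R"].T@m["t"])
for c in H:
    for b in blobs(im,c,300,90,40)[:3]:
        mr=cv2.minAreaRect(b)
        print(c,cv2.contourArea(b),np.round(mr[0]),"lid",ray(m,mr[0],.097)[:2].round(4),"tag",ray(m,mr[0],.024)[:2].round(4))
```

```text
[0.44821532 0.00722024 0.22165542] [0.44871293 0.08439273 0.38418478]
red 3694.0 [344. 234.] lid [0.468  0.0077] tag [ 0.4729 -0.0118]
red 2564.5 [179. 336.] lid [ 0.331  -0.0805] tag [ 0.3011 -0.1225]
red 2562.5 [457. 336.] lid [ 0.5644 -0.0817] tag [ 0.5938 -0.1239]
yellow 3543.0 [334.  50.] lid [0.4595 0.1371] tag [0.4623 0.1505]
yellow 1462.5 [387.  71.] lid [0.4959 0.1236] tag [0.5079 0.1335]
green 2844.5 [328. 150.] lid [0.4554 0.0704] tag [0.4571 0.0668]
green 1182.5 [379. 151.] lid [0.4927 0.0695] tag [0.5038 0.0657]
blue 302.5 [392.   6.] lid [0.4976 0.1633] tag [0.5101 0.1834]
```

View pics/w1.png

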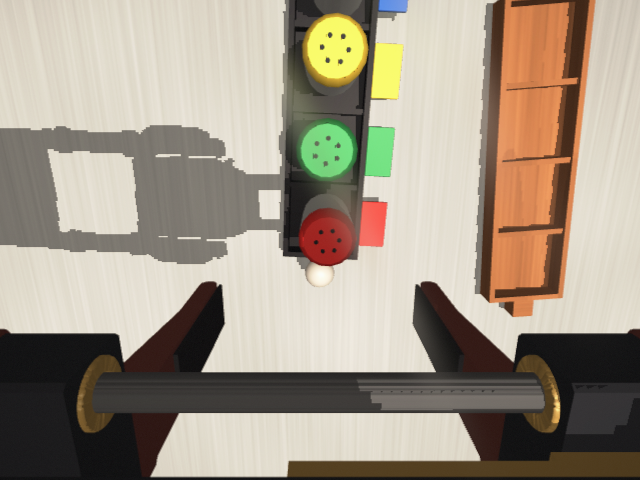

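apply_moves(series=[[-0.4,0.7,2,0,0,0,1],[0,0,2,0,0,0,1],[0,0,2,0,0,0,1],[0,0,2,0,0,0,1],[0,0,1.5,0,0,0,1],[0,0,0.5,0,0,0,1],[0,0,0,0,0,0,1],[0,0,0,0,0,0,1]])

```text
time: 3.35
position: [0.4551, 0.0069, 0.1236]
ee_rot: [0.707, 0.708, 0.0, 0.0]
contact_force: [-0.5, -0.1, 0.3]
grip_width: 0.0878
gripper_force: 0.0
```

apply_moves(series=[[-0.4,0,1.5,0,0,0,1],[0,0,1.5,0,0,0,1],[0,0,1.5,0,0,0,1],[0,0,1.5,0,0,0,1],[0,0,0.9,0,0,0,1],[0,0,0.3,0,0,0,1],[0,0,0,0,0,0,1],[0,0,0,0,0,0,0]])

```text
time: 4.15
position: [0.4552, 0.0026, 0.0513]
ee_rot: [0.707, 0.707, 0.0, 0.0]
contact_force: [-0.9, -0.4, 0.4]
grip_width: 0.0828
gripper_force: 0.0
```

apply_moves(series=[[0,0,0,0,0,0,-0.2],[0,0,0,0,0,0,-0.4],[0,0,0,0,0,0,-0.6],[0,0,0,0,0,0,-0.8],[0,0,0,0,0,0,-1],[0,0,0,0,0,0,-1],[0,0,0,0,0,0,-1],[0,0,0,0,0,0,-1]])

```text
time: 4.95
position: [0.4549, 0.0026, 0.0508]
ee_rot: [0.707, 0.707, 0.0, 0.0]
contact_force: [1.0, -0.5, 1.1]
grip_width: 0.046
gripper_force: 20.0
```

apply_moves(series=[[0,0,-0.5,0,0,0,-1],[0,0,-1.5,0,0,0,-1],[0,0,-2,0,0,0,-1],[0,0,-2,0,0,0,-1],[0,0,-2,0,0,0,-1],[0,0,-2,0,0,0,-1],[0,0,-1.5,0,0,0,-1],[0,0,-0.5,0,0,0,-1]], grip_force=30)

```text
time: 5.75
position: [0.4554, 0.0026, 0.1731]
ee_rot: [0.707, 0.707, 0.001, 0.001]
contact_force: [0.2, 0.4, -3.2]
grip_width: 0.0455
gripper_force: 30.0
```

apply_moves(series=[[1,1.5,0,0,0,0,-1],[2.3,2.6,0,0,0,0,-1],[2.5,3,0,0,0,0,-1],[2.7,3,0,0,0,0,-1],[2.7,3,0,0,0,0,-1],[2.3,3,0,0,0,0,-1],[1.3,2,0,0,0,0,-1],[0.5,0.6,0,0,0,0,-1]])

```text
time: 6.55
position: [0.6423, 0.1572, 0.1682]
ee_rot: [0.706, 0.708, -0.001, -0.001]
contact_force: [-0.8, -0.5, -3.6]
grip_width: 0.046
gripper_force: 30.0
```

Run:
```python
from h import *
im=capture("top");s=state();print(s["position"],s["grip_width"])
a=capture("wrist"); cv2.imwrite("pics/w2.png",a[:,:,::-1])
```

```text
[0.64214275 0.15706011 0.16848444] 0.04496648128738579
```

View pics/w2.png

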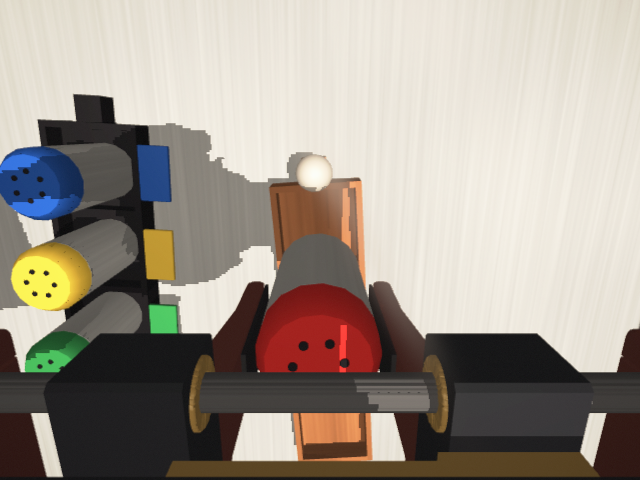

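Run:
```python
from h import *
m=camera_model("wrist")
for p,z in(((314,172),.038),((270,185),.024),((361,179),.024),((371,458),.024),((299,461),.024),((319,236),.127)):print(p,ray(m,p,z)[:2].round(4))
```

```text
(314, 172) [0.6379 0.2032]
(270, 185) [0.6025 0.1915]
(361, 179) [0.6752 0.1963]
(371, 458) [ 0.694  -0.0802]
(299, 461) [ 0.6221 -0.0841]
(319, 236) [0.6417 0.1774]
```

apply_moves(series=[[-0.1,0,1.5,0,0,0,-1],[0,0,2,0,0,0,-1],[0,0,2,0,0,0,-1],[0,0,2,0,0,0,-1],[0,0,1.5,0,0,0,-1],[0,0,1,0,0,0,-1],[0,0,0.6,0,0,0,-1],[0,0,0.4,0,0,0,-1]])

```text
time: 7.45
position: [0.6416, 0.1546, 0.0606]
ee_rot: [0.707, 0.707, 0.0, 0.0]
contact_force: [0.2, 0.1, -2.1]
grip_width: 0.0458
gripper_force: 30.0
```

apply_moves(series=[[0,0,0.2,0,0,0,-1],[0,0,0.2,0,0,0,-1],[0,0,0.1,0,0,0,-1],[0,0,0,0,0,0,-1],[0,0,0,0,0,0,-1],[0,0,0,0,0,0,-1],[0,0,0,0,0,0,-1],[0,0,0,0,0,0,-1]])

```text
time: 8.25
position: [0.6416, 0.1548, 0.0557]
ee_rot: [0.707, 0.707, 0.0, 0.0]
contact_force: [0.3, -0.5, -3.7]
grip_width: 0.0459
gripper_force: 30.0
```

Lower by small steps until the floor is felt.

apply_moves(series=[[0,0,0.1,0,0,0,-1],[0,0,0.1,0,0,0,-1],[0,0,0.1,0,0,0,-1],[0,0,0.1,0,0,0,-1],[0,0,0,0,0,0,-1],[0,0,0,0,0,0,-1],[0,0,0,0,0,0,-1],[0,0,0,0,0,0,-1]])

```text
time: 9.05
position: [0.6416, 0.1548, 0.0517]
ee_rot: [0.707, 0.707, 0.0, 0.0]
contact_force: [0.1, -0.1, -2.3]
grip_width: 0.0453
gripper_force: 30.0
```

apply_moves(series=[[0,0,0.1,0,0,0,-1],[0,0,0.1,0,0,0,-1],[0,0,0,0,0,0,-1],[0,0,0,0,0,0,-1],[0,0,0,0,0,0,-0.2],[0,0,0,0,0,0,0.2],[0,0,0,0,0,0,0.6],[0,0,0,0,0,0,1]])

```text
time: 9.85
position: [0.6416, 0.1548, 0.0492]
ee_rot: [0.707, 0.707, -0.0, -0.0]
contact_force: [0.2, -0.3, 0.3]
grip_width: 0.0654
gripper_force: 0.0
```

apply_moves(series=[[0,0,0,0,0,0,1],[0,0,0,0,0,0,1],[0,0,-1,0,0,0,1],[0,0,-2,0,0,0,1],[0,0,-2.5,0,0,0,1],[0,0,-2.5,0,0,0,1],[0,0,-1.5,0,0,0,1],[0,0,-0.5,0,0,0,1]])

```text
time: 10.65
position: [0.6425, 0.155, 0.1527]
ee_rot: [0.707, 0.707, 0.002, 0.001]
contact_force: [-0.4, -0.4, -1.1]
grip_width: 0.0878
gripper_force: 0.0
```

apply_moves(series=[[-0.7,-1.6,0,0,0,0,1],[-1.3,-3,0,0,0,0,1],[-1.5,-3.2,0,0,0,0,1],[-1.5,-3.2,0,0,0,0,1],[-1.5,-3,0,0,0,0,1],[-1.2,-2.8,0,0,0,0,1],[-0.8,-1.8,0,0,0,0,1],[0,0,0,0,0,0,1]])

```text
time: 11.45
position: [0.4542, 0.069, 0.1492]
ee_rot: [0.707, 0.707, -0.0, -0.0]
contact_force: [1.0, -0.1, -0.3]
grip_width: 0.0879
gripper_force: 0.0
```

Run:
```python
from h import *
m=camera_model("top"); im=capture("top");s=state();print(s["position"])
m2=camera_model("wrist"); a=capture("wrist"); cv2.imwrite("pics/both3.png",cv2.resize(np.hstack([im,a])[:,:,::-1],(800,300)))
for c in H:
    for b in blobs(im,c)[:2]:
        (x,y),r=cv2.minEnclosingCircle(b); print(c,cv2.contourArea(b),ray(m,(x,y),.095)[:2].round(4))
```

```text
[0.45528505 0.0694269  0.14932445]
red 754.0 [0.6406 0.1495]
red 369.0 [ 0.5014 -0.0056]
green 121.0 [0.5047 0.0441]
blue 368.0 [0.5118 0.1793]
blue 244.0 [0.4738 0.199 ]
```

View pics/both3.png

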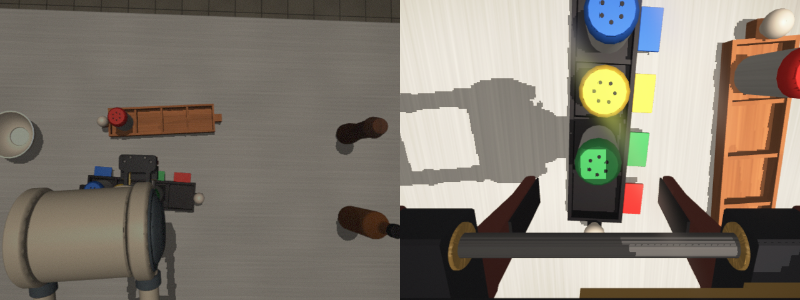

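Run:
```python
from h import *
m=camera_model("wrist")
for p in((317,261),(327,146),(339,18)):print(p,ray(m,p,.097)[:2].round(4))
t=camera_model("top");print(-t["R"].T@t["t"])
```

```text
(317, 261) [0.4552 0.0729]
(327, 146) [0.4607 0.1388]
(339, 18) [0.4663 0.2007]
[ 0.51510868 -0.02521613  0.7969299 ]
```

apply_moves(series=[[0.1,0,1.5,0,0,0,1],[0,0,2,0,0,0,1],[0,0,2,0,0,0,1],[0,0,2,0,0,0,1],[0,0,1.5,0,0,0,1],[0,0,0.8,0,0,0,1],[0,0,0,0,0,0,1],[0,0,0,0,0,0,0]], grip_force=20)

```text
time: 12.35
position: [0.4561, 0.0708, 0.0521]
ee_rot: [0.707, 0.708, 0.0, 0.0]
contact_force: [0.1, 0.8, 0.0]
grip_width: 0.0831
gripper_force: 0.0
```

apply_moves(series=[[0,0,0,0,0,0,-0.2],[0,0,0,0,0,0,-0.4],[0,0,0,0,0,0,-0.6],[0,0,0,0,0,0,-0.8],[0,0,0,0,0,0,-1],[0,0,0,0,0,0,-1],[0,0,0,0,0,0,-1],[0,0,0,0,0,0,-1]])

```text
time: 13.15
position: [0.4556, 0.0707, 0.0518]
ee_rot: [0.707, 0.707, -0.0, -0.0]
contact_force: [-1.1, -0.6, 3.2]
grip_width: 0.0456
gripper_force: 20.0
```

apply_moves(series=[[0,0,-0.5,0,0,0,-1],[0,0,-1.5,0,0,0,-1],[0,0,-2,0,0,0,-1],[0,0,-2,0,0,0,-1],[0,0,-2,0,0,0,-1],[0,0,-2,0,0,0,-1],[0,0,-1.5,0,0,0,-1],[0,0,-0.5,0,0,0,-1]], grip_force=30)

```text
time: 13.95
position: [0.4564, 0.0707, 0.1742]
ee_rot: [0.707, 0.707, 0.001, 0.001]
contact_force: [-0.5, -0.6, -2.7]
grip_width: 0.0458
gripper_force: 30.0
```

apply_moves(series=[[0.2,1.5,0,0,0,0,-1],[0.3,2.6,0,0,0,0,-1],[0.3,3,0,0,0,0,-1],[0.3,3,0,0,0,0,-1],[0.3,3.2,0,0,0,0,-1],[0.2,3.2,0,0,0,0,-1],[0.1,2,0,0,0,0,-1],[0.1,0.6,0,0,0,0,-1]])

```text
time: 14.75
position: [0.6476, 0.0887, 0.1694]
ee_rot: [0.707, 0.707, -0.001, -0.001]
contact_force: [-0.4, 0.4, -2.5]
grip_width: 0.0455
gripper_force: 30.0
```

apply_moves(series=[[0,0,1.5,0,0,0,-1],[0,0,2,0,0,0,-1],[0,0,2,0,0,0,-1],[0,0,2,0,0,0,-1],[0,0,1,0,0,0,-1],[0,0,0.5,0,0,0,-1],[0,0,0,0,0,0,-1],[0,0,0,0,0,0,-1]])

```text
time: 15.55
position: [0.647, 0.0889, 0.0828]
ee_rot: [0.707, 0.707, 0.001, 0.001]
contact_force: [0.7, -1.0, -2.4]
grip_width: 0.0459
gripper_force: 30.0
```

apply_moves(series=[[-0.1,0,1,0,0,0,-1],[0,0,0.8,0,0,0,-1],[0,0,0.5,0,0,0,-1],[0,0,0.3,0,0,0,-1],[0,0,0.2,0,0,0,-1],[0,0,0.1,0,0,0,-1],[0,0,0,0,0,0,-1],[0,0,0,0,0,0,-1]])

```text
time: 16.35
position: [0.6468, 0.0878, 0.053]
ee_rot: [0.707, 0.707, 0.0, 0.0]
contact_force: [-0.1, -0.3, -2.2]
grip_width: 0.0455
gripper_force: 30.0
```

apply_moves(series=[[0,0,0.1,0,0,0,-1],[0,0,0.1,0,0,0,-1],[0,0,0,0,0,0,-1],[0,0,0,0,0,0,-1],[0,0,0,0,0,0,-0.2],[0,0,0,0,0,0,0.2],[0,0,0,0,0,0,0.6],[0,0,0,0,0,0,1]])

```text
time: 17.15
position: [0.6466, 0.0878, 0.0502]
ee_rot: [0.707, 0.707, -0.0, -0.0]
contact_force: [-0.6, 1.4, -0.9]
grip_width: 0.0649
gripper_force: 0.0
```

apply_moves(series=[[0,0,0,0,0,0,1],[0,0,0,0,0,0,1],[0,0,-1,0,0,0,1],[0,0,-2,0,0,0,1],[0,0,-2.5,0,0,0,1],[0,0,-2.5,0,0,0,1],[0,0,-1.5,0,0,0,1],[0,0,-0.5,0,0,0,1]])

```text
time: 17.95
position: [0.6476, 0.0879, 0.1537]
ee_rot: [0.707, 0.707, 0.002, 0.001]
contact_force: [-0.1, -1.1, 0.1]
grip_width: 0.0878
gripper_force: 0.0
```

apply_moves(series=[[0.4,-1.6,0,0,0,0,1],[0.8,-3,0,0,0,0,1],[0.9,-3.2,0,0,0,0,1],[0.9,-3.2,0,0,0,0,1],[0.8,-3,0,0,0,0,1],[0.6,-2.8,0,0,0,0,1],[0.5,-1.8,0,0,0,0,1],[0,0,0,0,0,0,1]])

```text
time: 18.75
position: [0.459, 0.1372, 0.1502]
ee_rot: [0.706, 0.708, -0.0, -0.0]
contact_force: [0.3, 1.1, 0.1]
grip_width: 0.0878
gripper_force: 0.0
```

apply_moves(series=[[0,0,1.5,0,0,0,1],[0,0,2,0,0,0,1],[0,0,2,0,0,0,1],[0,0,2,0,0,0,1],[0,0,1.5,0,0,0,1],[0,0,0.9,0,0,0,1],[0,0,0,0,0,0,1],[0,0,0,0,0,0,0]], grip_force=20)

```text
time: 19.55
position: [0.461, 0.1366, 0.052]
ee_rot: [0.707, 0.707, 0.0, 0.0]
contact_force: [-0.2, 0.4, 0.2]
grip_width: 0.0832
gripper_force: 0.0
```

apply_moves(series=[[0,0,0,0,0,0,-0.2],[0,0,0,0,0,0,-0.4],[0,0,0,0,0,0,-0.6],[0,0,0,0,0,0,-0.8],[0,0,0,0,0,0,-1],[0,0,0,0,0,0,-1],[0,0,0,0,0,0,-1],[0,0,0,0,0,0,-1]])

```text
time: 20.35
position: [0.4606, 0.1367, 0.0519]
ee_rot: [0.707, 0.707, 0.0, 0.0]
contact_force: [-1.2, -0.4, 1.8]
grip_width: 0.0457
gripper_force: 20.0
```

apply_moves(series=[[0,0,-0.5,0,0,0,-1],[0,0,-1.5,0,0,0,-1],[0,0,-2,0,0,0,-1],[0,0,-2,0,0,0,-1],[0,0,-2,0,0,0,-1],[0,0,-2,0,0,0,-1],[0,0,-1.5,0,0,0,-1],[0,0,-0.5,0,0,0,-1]], grip_force=30)

```text
time: 21.15
position: [0.4613, 0.1368, 0.1741]
ee_rot: [0.707, 0.707, 0.001, 0.001]
contact_force: [-0.4, 0.2, -2.6]
grip_width: 0.0459
gripper_force: 30.0
```

apply_moves(series=[[-0.8,1.5,0,0,0,0,-1],[-1.7,2.6,0,0,0,0,-1],[-2,3,0,0,0,0,-1],[-2,3,0,0,0,0,-1],[-2,3.2,0,0,0,0,-1],[-1.7,3.2,0,0,0,0,-1],[-1.1,2,0,0,0,0,-1],[-0.4,0.6,0,0,0,0,-1]])

```text
time: 21.95
position: [0.6527, 0.0184, 0.1694]
ee_rot: [0.707, 0.707, -0.001, -0.001]
contact_force: [-1.2, 0.5, -2.6]
grip_width: 0.0454
gripper_force: 30.0
```

apply_moves(series=[[0,0,1.5,0,0,0,-1],[0,0,2,0,0,0,-1],[0,0,2,0,0,0,-1],[0,0,2,0,0,0,-1],[0,0,1,0,0,0,-1],[0,0,0.5,0,0,0,-1],[0,0,0,0,0,0,-1],[0,0,0,0,0,0,-1]])

```text
time: 22.75
position: [0.652, 0.02, 0.0828]
ee_rot: [0.707, 0.708, 0.001, 0.001]
contact_force: [-0.5, 0.0, -1.7]
grip_width: 0.0454
gripper_force: 30.0
```

apply_moves(series=[[0,0,1,0,0,0,-1],[0,0,0.8,0,0,0,-1],[0,0,0.5,0,0,0,-1],[0,0,0.3,0,0,0,-1],[0,0,0.2,0,0,0,-1],[0,0,0.1,0,0,0,-1],[0,0,0.1,0,0,0,-1],[0,0,0,0,0,0,-1]])

```text
time: 23.55
position: [0.6519, 0.0199, 0.052]
ee_rot: [0.707, 0.707, 0.0, 0.0]
contact_force: [0.2, -0.3, -2.7]
grip_width: 0.0458
gripper_force: 30.0
```

apply_moves(series=[[0,0,0.1,0,0,0,-1],[0,0,0,0,0,0,-1],[0,0,0,0,0,0,-1],[0,0,0,0,0,0,-1],[0,0,0,0,0,0,-0.2],[0,0,0,0,0,0,0.2],[0,0,0,0,0,0,0.6],[0,0,0,0,0,0,1]])

```text
time: 24.35
position: [0.6518, 0.0198, 0.0502]
ee_rot: [0.707, 0.707, -0.0, -0.0]
contact_force: [-0.5, -0.0, 0.5]
grip_width: 0.0652
gripper_force: 0.0
```

apply_moves(series=[[0,0,0,0,0,0,1],[0,0,0,0,0,0,1],[0,0,-1,0,0,0,1],[0,0,-2,0,0,0,1],[0,0,-2.5,0,0,0,1],[0,0,-2.5,0,0,0,1],[0,0,-1.5,0,0,0,1],[0,0,-0.5,0,0,0,1]])

```text
time: 25.15
position: [0.6527, 0.0198, 0.1537]
ee_rot: [0.707, 0.707, 0.001, 0.002]
contact_force: [0.3, -0.1, 0.1]
grip_width: 0.0881
gripper_force: 0.0
```

apply_moves(series=[[1.4,-1.6,0,0,0,0,1],[2.8,-3,0,0,0,0,1],[3.2,-3.2,0,0,0,0,1],[3.2,-3.2,0,0,0,0,1],[3,-3,0,0,0,0,1],[2.6,-2.8,0,0,0,0,1],[1.8,-1.8,0,0,0,0,1],[0,0,0,0,0,0,1]])

```text
time: 25.95
position: [0.4634, 0.2015, 0.15]
ee_rot: [0.705, 0.709, -0.0, -0.001]
contact_force: [-0.3, -0.2, 0.2]
grip_width: 0.0882
gripper_force: 0.0
```

apply_moves(series=[[0,0,1.5,0,0,0,1],[0,0,2,0,0,0,1],[0,0,2,0,0,0,1],[0,0,2,0,0,0,1],[0,0,1.5,0,0,0,1],[0,0,0.9,0,0,0,1],[0,0,0,0,0,0,1],[0,0,0,0,0,0,0]], grip_force=20)

```text
time: 26.75
position: [0.466, 0.1995, 0.052]
ee_rot: [0.707, 0.707, 0.0, 0.0]
contact_force: [-0.6, -0.6, 0.7]
grip_width: 0.0827
gripper_force: 0.0
```

apply_moves(series=[[0,0,0,0,0,0,-0.2],[0,0,0,0,0,0,-0.4],[0,0,0,0,0,0,-0.6],[0,0,0,0,0,0,-0.8],[0,0,0,0,0,0,-1],[0,0,0,0,0,0,-1],[0,0,0,0,0,0,-1],[0,0,0,0,0,0,-1]])

```text
time: 27.55
position: [0.4656, 0.1997, 0.0519]
ee_rot: [0.707, 0.707, 0.0, 0.0]
contact_force: [-0.9, 0.6, 2.7]
grip_width: 0.0459
gripper_force: 20.0
```

apply_moves(series=[[0,0,-0.5,0,0,0,-1],[0,0,-1.5,0,0,0,-1],[0,0,-2,0,0,0,-1],[0,0,-2,0,0,0,-1],[0,0,-2,0,0,0,-1],[0,0,-2,0,0,0,-1],[0,0,-1.5,0,0,0,-1],[0,0,-0.5,0,0,0,-1]], grip_force=30)

```text
time: 28.35
position: [0.4662, 0.1999, 0.1742]
ee_rot: [0.707, 0.707, 0.001, 0.001]
contact_force: [0.4, -0.1, -3.2]
grip_width: 0.0457
gripper_force: 30.0
```

apply_moves(series=[[-2,1.5,0,0,0,0,-1],[-3.5,2.6,0,0,0,0,-1],[-3.9,2.9,0,0,0,0,-1],[-3.9,2.9,0,0,0,0,-1],[-3.9,2.9,0,0,0,0,-1],[-3.6,2.8,0,0,0,0,-1],[-2.7,2.3,0,0,0,0,-1],[-1.2,1.2,0,0,0,0,-1]])

```text
time: 29.15
position: [0.6576, -0.0504, 0.1696]
ee_rot: [0.708, 0.706, -0.001, -0.001]
contact_force: [0.6, 0.7, -2.5]
grip_width: 0.0454
gripper_force: 30.0
```

apply_moves(series=[[0,0,0,0,0,0,-1],[0,0,1.5,0,0,0,-1],[0,0,2,0,0,0,-1],[0,0,2,0,0,0,-1],[0,0,2,0,0,0,-1],[0,0,1,0,0,0,-1],[0,0,0.5,0,0,0,-1],[0,0,0,0,0,0,-1]])

```text
time: 29.95
position: [0.6562, -0.0465, 0.081]
ee_rot: [0.706, 0.708, -0.0, -0.0]
contact_force: [-0.3, -0.1, -3.1]
grip_width: 0.0459
gripper_force: 30.0
```

apply_moves(series=[[0,0,1,0,0,0,-1],[0,0,0.8,0,0,0,-1],[0,0,0.5,0,0,0,-1],[0,0,0.3,0,0,0,-1],[0,0,0.2,0,0,0,-1],[0,0,0.1,0,0,0,-1],[0,0,0.1,0,0,0,-1],[0,0,0,0,0,0,-1]])

```text
time: 30.75
position: [0.657, -0.0472, 0.052]
ee_rot: [0.707, 0.707, 0.0, 0.0]
contact_force: [0.2, -0.6, -3.0]
grip_width: 0.0456
gripper_force: 30.0
```

apply_moves(series=[[0,0,0.1,0,0,0,-1],[0,0,0,0,0,0,-1],[0,0,0,0,0,0,-1],[0,0,0,0,0,0,-1],[0,0,0,0,0,0,-0.2],[0,0,0,0,0,0,0.2],[0,0,0,0,0,0,0.6],[0,0,0,0,0,0,1]])

```text
time: 31.55
position: [0.6569, -0.0471, 0.0502]
ee_rot: [0.707, 0.707, 0.0, -0.0]
contact_force: [-0.5, 0.3, -0.3]
grip_width: 0.0649
gripper_force: 0.0
```

apply_moves(series=[[0,0,0,0,0,0,1],[0,0,0,0,0,0,1],[0,0,-1,0,0,0,1],[0,0,-2,0,0,0,1],[0,0,-2.5,0,0,0,1],[0,0,-2.5,0,0,0,1],[0,0,-2.5,0,0,0,1],[0,0,-2.5,0,0,0,1]])

```text
time: 32.35
position: [0.6568, -0.0472, 0.1827]
ee_rot: [0.707, 0.707, 0.0, 0.0]
contact_force: [-0.1, 0.0, -0.1]
grip_width: 0.0875
gripper_force: 0.0
```

apply_moves(series=[[-1,-3,0,0,0,0,1],[-1,-3,0,0,0,0,1],[-1,-4,0,0,0,0,1],[-1,-4,0,0,0,0,1],[-1,-4,0,0,0,0,1],[-1,-3,0,0,0,0,1],[0,0,0,0,0,0,1],[0,0,0,0,0,0,1]])

```text
time: 33.15
position: [0.4471, -0.1076, 0.1819]
ee_rot: [0.707, 0.707, 0.001, 0.001]
contact_force: [1.1, -0.6, 0.2]
grip_width: 0.0881
gripper_force: 0.0
```

Run:
```python
from h import *
m=camera_model("top"); im=capture("top");s=state();print(s["position"],s["time"])
a=capture("scene"); cv2.imwrite("pics/f_top.png",im[100:350,60:460,::-1].repeat(2,0).repeat(2,1)); cv2.imwrite("pics/f_scene.png",a[:,:,::-1])
C=np.array([.6492,.0540]);u=np.array([-.073,.9973]);v=np.array([.9973,.073])
for c in H:
    for b in blobs(im,c)[:2]:
        (x,y),r=cv2.minEnclosingCircle(b); p=ray(m,(x,y),.095)[:2]; print(c,cv2.contourArea(b),p.round(4),"rack xy",((p-C)@v).round(4),((p-C)@u).round(4))
```

```text
[ 0.44746695 -0.10732977  0.18149838] 33.2
red 763.5 [0.6418 0.15  ] rack xy -0.0004 0.0963
red 370.0 [ 0.5014 -0.0056] rack xy -0.1517 -0.0487
yellow 635.5 [0.6499 0.0207] rack xy -0.0017 -0.0333
yellow 380.0 [0.5081 0.1177] rack xy -0.136 0.0738
green 599.0 [0.6476 0.0866] rack xy 0.0008 0.0326
green 341.5 [0.5052 0.0558] rack xy -0.1435 0.0123
blue 636.5 [ 0.6563 -0.0459] rack xy -0.0002 -0.1001
blue 370.0 [0.5118 0.1793] rack xy -0.1279 0.135
```

View pics/f_top.png

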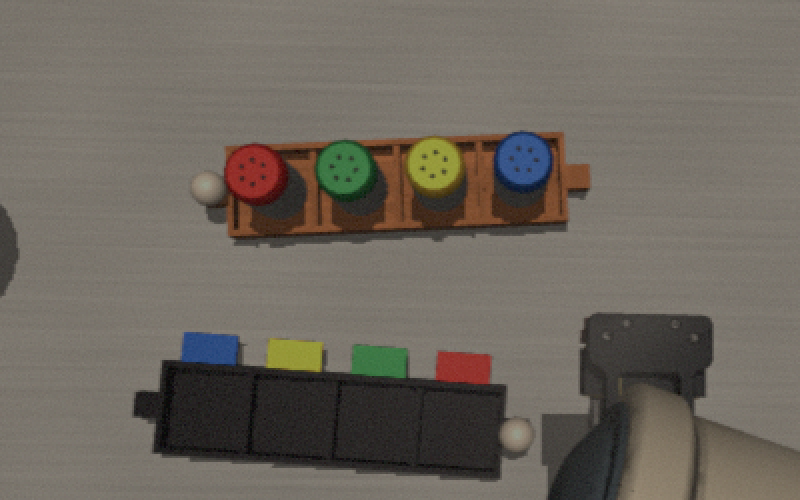

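View pics/f_scene.png

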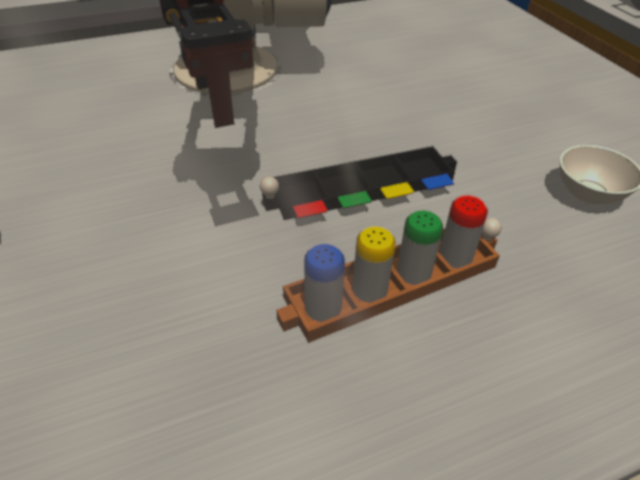

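The pictures show all four shakers upright in the wooden rack. In the top crop, red is at (256,174) by the knob, then green (346,170), yellow (435,164) and blue (523,160). Their measured rack positions are within about 6 mm of the compartment centres, and the arm is clear.

```bash
python3 -c "
from cell import *
print(sign_off())"
```

```text
the job is handed in; nothing more can be done
None
```

All four shakers now stand upright in the wooden rack in the right order from its knob (red, green, yellow, blue), measured within about 6 mm of their compartment centres; the job is handed in at about 33 s, and no verdict came back.

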